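# Find the rattling calibration case and hold it out over the mat

## Task

Each of the three sealed cases in the tray holds a steel calibration disc for the microscope, and in one of them the disc has come out of its foam and rattles. Working from the robot's left to its right, lift each case and give it a good shake or rock along its length without turning it over, and lay it back flat in its own place in the tray; then take the one that rattles and hold it out to the conservator, level and about a hand's breadth above the middle of the padded mat. Finish still holding it there in the gripper, with the two quiet cases in their places in the tray and the pen, loupe and coin box not disturbed.

Things in the scene. Friction and masses are not known exactly. Their poses are not given: they have to be found in the camera images.
- tray: shallow white tray fixed on the bench, 160 mm along x, 350 mm along y, rim 20 mm high and 5 mm thick, grey liner inside 9 mm above the bench; origin at the centre of its underside; its y axis runs along the row of cases, towards the left one
- place_left (a point): place of the left case: the point of the tray's liner under the middle of that case at the start, 100 mm along the tray's +y from the middle place; axes as the tray's
- place_middle (a point): place of the middle case, on the liner at the middle of the tray
- place_right (a point): place of the right case, 100 mm along the tray's -y from the middle place
- case_left: leftmost (seen from the robot) of three identical sealed grey plastic cases lying flat side by side in the tray: 110 mm along its own x, 56 mm along y, 38 mm high, z up, origin at the centre of its underside. Long sides plain at mid-length (latches and hinges stand out 3 mm near the ends). 0.26 to 0.42 kg in all, differing by chance: weight does not tell the rattling one
- case_middle: the middle case, same as case_left. Hidden inside each case is a 160 g steel disc, 40 mm across. In two cases foam holds it fast in the middle; in one, which may be any, it lies loose on the smooth floor and slides up to 31 mm either way along the case's x when that is tipped over 17 degrees or jerked, so that the load in the gripper shifts and knocks
- case_right: the rightmost case (seen from the robot), same as case_left; contents as told for case_middle
- mat_top (a point): centre of the top face of the black padded mat fixed on the bench to the robot's right, 220 mm along its x, 180 mm along its y, 8 mm thick; z up
- pen: red pen with a black cap, 140 mm long along its x, 11 mm thick, lying loose on the bench near the robot; origin under its middle
- loupe: black eye loupe, 42 mm across and 34 mm high, standing loose on the bench on the robot's side of the mat; origin under its centre
- coin_box: flat clear-lidded box of coins on white foam, 160 mm along x, 240 mm along y, 50 mm high, standing loose on the far side of the bench beyond the tray; origin under its centre
Not all that is in view belongs to the job. Leave any pink look-alike of the case_middle alone.

How it is judged:
On the way, in this order (a step that is already met when the one before it is completed fails the run):
1. the left case, lifted more than 35 mm off the tray's liner in the gripper, is shaken: moved faster than 0.3 m/s, or turned faster than 0.6 rad/s, or rocked more than 0.3 rad (17 degrees) from level (height (world z) of case_left above 0.045 m and contact force between case_left and the fingers above 1 N and (linear speed of case_left above 0.3 m/s or angular speed of case_left above 0.6 rad/s or angle between case_left's own z axis and vertical above 0.3 rad)), for 0.05 s.
2. the middle case, lifted more than 35 mm off the tray's liner in the gripper, is shaken: moved faster than 0.3 m/s, or turned faster than 0.6 rad/s, or rocked more than 0.3 rad (17 degrees) from level (height (world z) of case_middle above 0.045 m and contact force between case_middle and the fingers above 1 N and (linear speed of case_middle above 0.3 m/s or angular speed of case_middle above 0.6 rad/s or angle between case_middle's own z axis and vertical above 0.3 rad)), for 0.05 s.
3. the right case, lifted more than 35 mm off the tray's liner in the gripper, is shaken: moved faster than 0.3 m/s, or turned faster than 0.6 rad/s, or rocked more than 0.3 rad (17 degrees) from level (height (world z) of case_right above 0.045 m and contact force between case_right and the fingers above 1 N and (linear speed of case_right above 0.3 m/s or angular speed of case_right above 0.6 rad/s or angle between case_right's own z axis and vertical above 0.3 rad)), for 0.05 s.
At the end, for the whole second after the job is handed in: The rattling case is held still in the fingers, level within 0.2 rad, underside 60 to 200 mm above the mat's top and within 80 (x) and 70 mm (y) of its centre; the other two lie flat on the tray's liner within 20 mm and 0.3 rad of their places (((distance between loose_disc_c0 and case_left below 0.065 m and x of case_left in the frame of mat_top between -0.08 and 0.08 m and y of case_left in the frame of mat_top between -0.07 and 0.07 m and z of case_left in the frame of mat_top between 0.06 and 0.2 m and angle between case_left's own z axis and vertical below 0.2 rad and linear speed of case_left below 0.03 m/s and angular speed of case_left below 0.3 rad/s and contact force between case_left and the fingers above 1 N and horizontal distance between case_middle and place_middle below 0.02 m and height (world z) of each of case_middle, case_right below 0.013 m and angle between each of case_middle, case_right's own z axis and vertical below 0.05 rad and angle between the x axis of each of case_middle, case_right and the x axis of tray, either way round below 0.3 rad and linear speed of each of case_middle, case_right below 0.02 m/s and horizontal distance between case_right and place_right below 0.02 m) or (distance between loose_disc_c0 and case_middle below 0.065 m and x of case_middle in the frame of mat_top between -0.08 and 0.08 m and y of case_middle in the frame of mat_top between -0.07 and 0.07 m and z of case_middle in the frame of mat_top between 0.06 and 0.2 m and angle between case_middle's own z axis and vertical below 0.2 rad and linear speed of case_middle below 0.03 m/s and angular speed of case_middle below 0.3 rad/s and contact force between case_middle and the fingers above 1 N and horizontal distance between case_left and place_left below 0.02 m and height (world z) of each of case_left, case_right below 0.013 m and angle between each of case_left, case_right's own z axis and vertical below 0.05 rad and angle between the x axis of each of case_left, case_right and the x axis of tray, either way round below 0.3 rad and linear speed of each of case_left, case_right below 0.02 m/s and horizontal distance between case_right and place_right below 0.02 m) or (distance between loose_disc_c0 and case_right below 0.065 m and x of case_right in the frame of mat_top between -0.08 and 0.08 m and y of case_right in the frame of mat_top between -0.07 and 0.07 m and z of case_right in the frame of mat_top between 0.06 and 0.2 m and angle between case_right's own z axis and vertical below 0.2 rad and linear speed of case_right below 0.03 m/s and angular speed of case_right below 0.3 rad/s and contact force between case_right and the fingers above 1 N and horizontal distance between case_left and place_left below 0.02 m and height (world z) of each of case_left, case_middle below 0.013 m and angle between each of case_left, case_middle's own z axis and vertical below 0.05 rad and angle between the x axis of each of case_left, case_middle and the x axis of tray, either way round below 0.3 rad and linear speed of each of case_left, case_middle below 0.02 m/s and horizontal distance between case_middle and place_middle below 0.02 m))); the arm keeps its last pose, push and grip.
It fails at once if the pen is moved more than 15 mm (distance of pen from where it was at the start of the episode above 0.015 m).
It fails at once if the loupe is moved more than 15 mm (distance of loupe from where it was at the start of the episode above 0.015 m).
It fails at once if the coin box is moved more than 15 mm (distance of coin_box from where it was at the start of the episode above 0.015 m).
It fails at once if a case is dropped or thrown (faster than 1.2 m/s) (linear speed of any of case_left, case_middle, case_right above 1.2 m/s).
It fails at once if a case is turned over (tilted more than 1.4 rad) (angle between any of case_left, case_middle, case_right's own z axis and vertical above 1.4 rad).
It also fails if it takes over 72 s, if anything falls off the work surface, if the arm or the gripper's body presses on something with over 40 N, if the wrist force passes 120 N, or if a joint passes its speed limit or range.

## Robot

A 7-joint arm with a two-finger parallel gripper is mounted at the origin on the work surface. World frame = base frame: x ahead of the robot, y to its left, z up, the work surface at z = 0. Lengths are in m, angles in rad, forces in N, time in s.
With the tool pointing down it reaches from about 0.4 to 0.875 m from the base axis. Payload 19.3 kg.
Tool frame: the origin (TCP) lies at the very end of the fingers, on their centre line; the grasp point (between the pads) lies 19 mm behind it; z points along the fingers, y is the line along which they close (so a half turn about z gives the same grasp; the last joint's range is limited). The gripper opens to 85 mm and grips with 20 to 120 N. Pads are 22 mm wide; open, the fingers measure 114 mm over their backs; the gripper's body (76 mm by 85 mm) begins 54 mm behind the grasp point. The pads swing forward as they close: fully open they stand 13 mm farther back than shut.
Start: joints at [1.089, 0.521, -0.036, 1.599, 0.021, 1.021, -0.113], TCP at [0.25, -0.573, 0.191] pointing down, gripper open.
Joint ranges: [-2.91, 2.91], [-0.3, 2.13], [-1.5, 1.42], [0.17, 2.43], [-1.26, 4.41], [0.16, 1.93], [-2.52, 2.52]. Speed limits (rad/s): [1.89, 1.89, 2.39, 2.39, 3.01, 3.01, 3.01].

## Interface

Orientations are given as [roll, pitch, yaw] about the fixed x, y, z axes, in that order (R = Rz(yaw) Ry(pitch) Rx(roll)).
In Python, from workcell import bot gives the robot as it stands. The module is installed in compiled form; this text tells all that it offers.
- The arm moves only by the tool apply_moves, never from a script. Its arguments are lists of equal length, an entry for each row: "claw": the finger opening in m, from 0 to 0.0854; "xyz": the shift along the tool's x, y, z in m, a list of three; "twist": the turn, a rotation vector about the tool's x, y, z in rad, a list of three. A call has 1 to 20 rows; each row shifts and turns the commanded pose from where the row before left it, along the tool's axes as they then stand; what a row does not reach is not made up. A row lasts 1/10 s, in which the tool goes at most 50 mm and 8.59 degrees, less where a joint would pass 70% of its speed; a pose out of reach is approached as far as the arm can. A call with a gripper value outside its range is refused whole. The fingers move at their own pace and stop on an object; "force" is the grip in N (left out, the last holds). Time passes only in rows, so rows that do not move let the fingers close. It gives the time, the measured TCP pose, the force, the opening and the grip force at its end, in the units of the state.
- bot.observe(): the state, without advancing time (a new reading comes with each control period).
- bot.grab_frame(name): name is "scene" or "side" or "wrist"; returns a dict with "img" (420x560x3 uint8, red, green, blue), "vfov" (degrees; the focal length in pixels is half the picture's height over the tangent of half this angle, whatever the lens; pixels are square), "cx", "cy" (the principal point, pixels), "view" (4x4, takes a point from world to camera coordinates). Camera axes: x right, y up, looking along -z (the intrinsics and any distortion apply to the point x, -y, -z); pixel columns grow to the right and rows downward; lengths in m; the calibration is good to about 2 mm. A picture is of the moment at which its call begins. There is no depth.
- bot.job_done(): hands the job in; it is judged then, once.
Trained networks look in the newest picture that a camera, given by its name, has taken for a name from the list of things; names that differ only in an ending like _2 or _b are one class to them, and where a whole thing is asked for, a point or a joint stands for the part that bears it (a point fixed in the world has none). Each returns a list of dicts, best first, with "score" (0 to 1); they miss things now and then, are a little off and sometimes report something else, mostly with a low value. They report only what shows in the picture. A call takes as long as a camera call. They do not tell look-alikes from the thing itself.
- bot.find_in(camera, query): "position" ([x, y, z] in m, in world coordinates, good to about 4 mm: the middle of the surface that is visible of it).
The state is a dict: "clock": time; "qpos": joint angles; "qd": joint speeds; "joint_efforts": joint torques, N m; "position": TCP position; "tool_rot": TCP orientation; "force": force on the tool from outside, world axes, zero at the start; "moment": the same for the moment, N m; "grip_width": finger opening in m; "finger_force": force on a finger pad.
Only numpy, scipy, OpenCV 4.12 (cv2) and the standard library are available. Lean on these libraries where they do the work, as an engineer would, in place of code of your own. Each camera call takes 0.05 s, during which the arm holds its last target. There are 200 camera calls.

## Working session

There is one attempt and no reset: what is moved stays moved. The work goes in short steps, Python scripts to look and compute and a tool call to move; the robot and the scene stay as the last step left them, time stands still between calls to the robot, and variables do not carry over. Pictures are saved under pics/ and viewed, at most 10 in all, crops included, and the job is handed in when it is done.

Besides the shell and the picture viewer there is one more tool, called after ">>>" as a command line: name --argument value ..., lists and objects as JSON in quotes. apply_moves: Moves the arm, as the interface text tells. Its arguments: {"type":"object","properties":{"claw":{"type":"array"},"xyz":{"type":"array"},"twist":{"type":"array"},"force":{"type":"number"}},"required":["claw","xyz","twist"]}

```bash
mkdir -p pics; cat > h.py <<'E'
import numpy as np, cv2
from workcell import bot
def proj(f,p):
    c=np.array(f["view"])@np.append(p,1); fl=f["img"].shape[0]/2/np.tan(np.radians(f["vfov"])/2)
    return f["cx"]+fl*c[0]/-c[2], f["cy"]+fl*-c[1]/-c[2]
def ray(f,u,v,z):
    fl=f["img"].shape[0]/2/np.tan(np.radians(f["vfov"])/2)
    V=np.array(f["view"]);R=V[:3,:3];o=-R.T@V[:3,3]
    d=R.T@np.array([(u-f["cx"])/fl,-(v-f["cy"])/fl,-1]); return o+d*(z-o[2])/d[2]
E
python3 - <<'E'
from h import *
s=bot.observe(); print({k:np.round(s[k],3) for k in s})
ims=[]
for c in("scene","side"):
    f=bot.grab_frame(c); ims.append(f)
    for n in("tray","case_left","mat_top","pen","loupe","coin_box"):
        for d in bot.find_in(c,n)[:5]: print(c,n,round(d["score"],2),np.round(d["position"],3),np.round(proj(f,d["position"])))
    cv2.imwrite(f"pics/{c}0.png",f["img"][...,::-1])
E
```

```text
{'clock': np.float64(0.0), 'qpos': array([ 1.089,  0.522, -0.036,  1.6  ,  0.021,  1.021, -0.113]), 'qd': array([ 0.001, -0.   , -0.002,  0.001, -0.001,  0.003,  0.001]), 'joint_efforts': array([ 1.0000e-03, -9.2712e+01,  1.9810e+00, -3.6994e+01,  1.8000e-02,
        8.0000e-03, -0.0000e+00]), 'position': array([ 0.25 , -0.572,  0.191]), 'tool_rot': array([-3.14 ,  0.   ,  0.412]), 'force': array([-0.056, -1.258,  0.155]), 'moment': array([-0.001,  0.037,  0.049]), 'finger_force': np.float64(0.0), 'grip_width': np.float64(0.086)}
scene case_left 0.83 [0.491 0.311 0.044] [348. 176.]
scene mat_top 0.62 [ 0.632 -0.282  0.01 ] [127. 242.]
scene mat_top 0.2 [0.534 0.185 0.008] [306. 200.]
scene pen 0.44 [ 0.387 -0.13   0.006] [187. 175.]
scene loupe 0.69 [ 0.363 -0.323  0.025] [118. 170.]
scene coin_box 0.76 [0.793 0.085 0.051] [284. 266.]
side tray 0.56 [0.498 0.292 0.013] [306. 291.]
side case_left 0.63 [0.479 0.326 0.049] [317. 296.]
side mat_top 0.62 [ 0.614 -0.27   0.007] [267. 140.]
side pen 0.63 [ 0.378 -0.125  0.007] [347. 169.]
side loupe 0.76 [ 0.351 -0.316  0.028] [351. 127.]
side loupe 0.19 [0.495 0.292 0.01 ] [308. 292.]
side coin_box 0.88 [0.764 0.129 0.051] [191. 221.]
```

View pics/scene0.png

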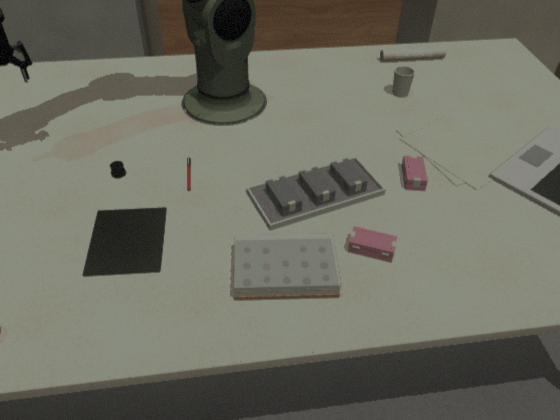

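View pics/side0.png

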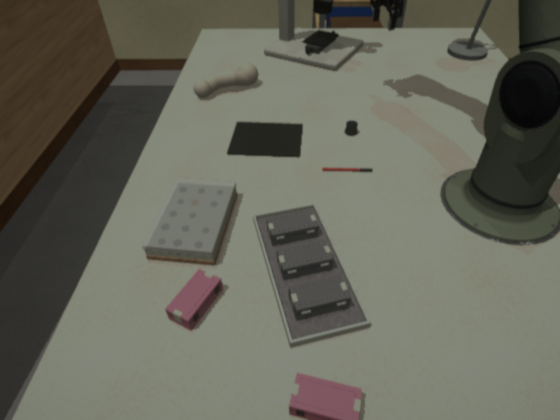

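The scene view shows three grey cases in the tray at about (285,193), (319,183) and (350,174). The two pink look-alikes, at (415,172) and (373,243), could be taken for them, as could the coin box at (285,265). I choose the grey ones in the tray, with the leftmost at (350,174). The mat is at (127,240), the loupe at (118,169) and the pen at (188,173). The side view agrees: cases at (320,296), (305,259) and (293,230).

```bash
python3 - <<'E'
from h import *
f=bot.grab_frame("scene"); g=bot.grab_frame("side")
a=cv2.resize(f["img"][150:230,240:395],None,fx=5,fy=5,interpolation=cv2.INTER_CUBIC)
cv2.imwrite("pics/cropA.png",a[...,::-1])
b=cv2.resize(g["img"][200:345,240:375],None,fx=4,fy=4,interpolation=cv2.INTER_CUBIC)
cv2.imwrite("pics/cropB.png",b[...,::-1])
# tray fill: print network
for c in("scene","side"):
    for n in("case_left","case_middle","case_right","tray"):
        for d in bot.find_in(c,n)[:5]: print(c,n,round(d["score"],2),np.round(d["position"],3))
E
```

```text
scene case_left 0.78 [0.496 0.31  0.044]
scene case_middle 0.68 [0.492 0.508 0.036]
scene case_middle 0.59 [0.74  0.309 0.037]
scene case_right 0.58 [0.552 0.123 0.047]
scene tray 0.91 [0.536 0.185 0.011]
scene tray 0.47 [0.521 0.214 0.044]
side case_left 0.72 [0.482 0.326 0.047]
side case_middle 0.83 [0.724 0.328 0.039]
side case_middle 0.74 [0.474 0.519 0.037]
side case_middle 0.66 [0.507 0.231 0.047]
side case_right 0.93 [0.536 0.137 0.049]
side tray 0.81 [0.501 0.296 0.014]
```

View pics/cropA.png

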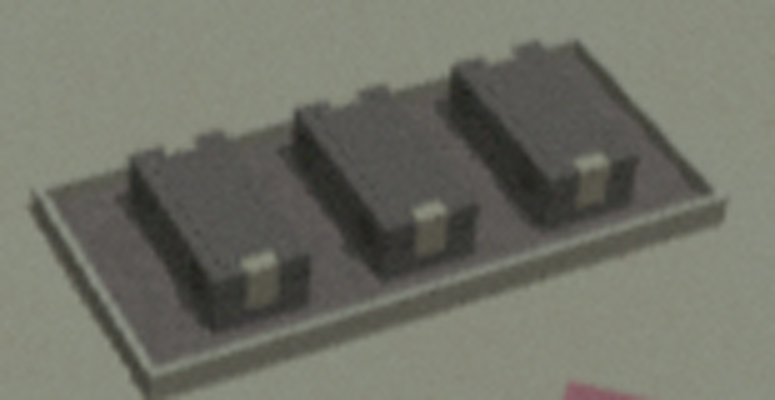

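View pics/cropB.png

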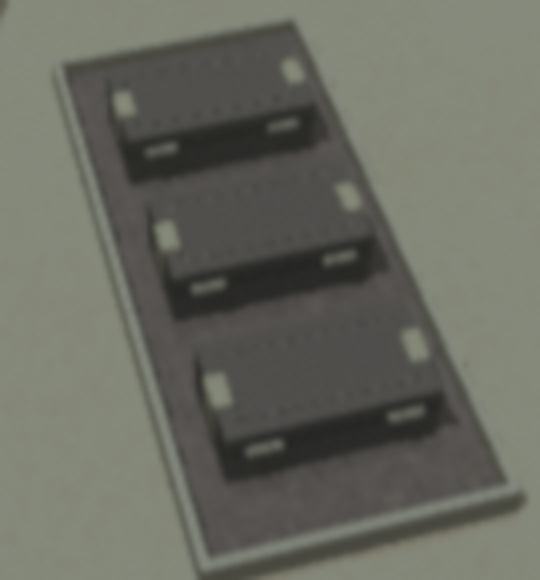

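Both crops show three grey cases with pale latches, lying parallel in the tray. The tray rim corners are at crop A (35,193), (150,375), (727,203), (578,42) and crop B (295,20), (60,68), (203,572), (522,493).

```bash
python3 - <<'E'
from h import *
from scipy.optimize import least_squares
f=bot.grab_frame("scene"); g=bot.grab_frame("side")
A=np.array([[35,193],[150,375],[727,203],[578,42]])/5+[240,150]   # NR FR FL NL
B=np.array([[295,20],[60,68],[203,572],[522,493]])/4+[240,200]
L=np.array([[-.08,-.175,.02],[.08,-.175,.02],[.08,.175,.02],[-.08,.175,.02]])
def R(a): return np.array([[np.cos(a),-np.sin(a),0],[np.sin(a),np.cos(a),0],[0,0,1]])
def res(p,fr=((f,A),(g,B))):
    P=L@R(p[2]).T+[p[0],p[1],0]
    return np.concatenate([(np.array([proj(c,q) for q in P])-m).ravel() for c,m in fr])
for fr in(((f,A),),((g,B),),((f,A),(g,B))):
    r=least_squares(lambda p:res(p,fr),[.52,.21,.2]); print(np.round(r.x,4),np.round(r.fun,1))
p=r.x
for k in(1,0,-1): print(k,np.round(R(p[2])@[0,.1*k,0]+[p[0],p[1],0],4))
# mat corners
from itertools import product
import sys
m=[]
for c,q in((f,(127,240)),(g,(267,139))):
    gray=c["img"].max(2); mask=(cv2.GaussianBlur(gray,(3,3),0)<60).astype(np.uint8)
    n,lab,st,ce=cv2.connectedComponentsWithStats(mask); k=lab[q[1],q[0]]
    cn=max(cv2.findContours((lab==k).astype(np.uint8),0,2)[0],key=cv2.contourArea)
    pts=np.array([ray(c,u,v,.008)[:2] for u,v in cn[:,0]],np.float32)
    print(st[k],cv2.minAreaRect(pts))
E
```

```text
[0.5076 0.2197 0.2798] [-0.8 -0.6 -0.4  1.3  0.6 -0.3  0.7 -1.1]
[0.5012 0.2226 0.2827] [ 1.4 -1.5 -2.1 -1.7 -0.3  1.   0.9  0.5]
[0.5025 0.2217 0.2831] [-0.3 -1.7  0.3 -0.1  0.7 -1.7  0.8 -2.3  0.8 -1.8 -2.6 -2.  -1.   0.5
  0.2 -0. ]
1 [0.4745 0.3177 0.    ]
0 [0.5025 0.2217 0.    ]
-1 [0.5304 0.1256 0.    ]
[  84  208   82   68 4554] ((0.6205609440803528, -0.28372684121131897), (0.17575649917125702, 0.21666650474071503), 86.80764770507812)
[ 228  123   74   33 2146] ((0.6163233518600464, -0.27826279401779175), (0.17388764023780823, 0.213287353515625), 86.95184326171875)
```

>>> apply_moves --claw '[0.085, 0.085, 0.085, 0.085, 0.085, 0.085, 0.085, 0.085, 0.085, 0.085, 0.085]' --xyz '[[0, 0, 0], [0.034, -0.029, 0], [0.034, -0.029, 0], [0.034, -0.029, 0], [0.034, -0.029, 0], [0.034, -0.029, 0], [0.034, -0.029, 0], [0.034, -0.029, 0], [0.034, -0.029, 0], [0.034, -0.029, 0], [0.034, -0.029, 0]]' --twist '[[0, 0, 0.129], [0, 0, 0], [0, 0, 0], [0, 0, 0], [0, 0, 0], [0, 0, 0], [0, 0, 0], [0, 0, 0], [0, 0, 0], [0, 0, 0], [0, 0, 0]]' --force 80

```text
clock: 2.4
position: [0.4966, -0.1978, 0.1916]
tool_rot: [3.141, -0.0, 0.283]
force: [0.7, 0.2, 0.1]
grip_width: 0.085
finger_force: 0.0
```

>>> apply_moves --claw '[0.085, 0.085, 0.085, 0.085, 0.085, 0.085, 0.085, 0.085, 0.085, 0.085, 0.085, 0.085, 0.085]' --xyz '[[0.01, -0.042, 0], [0.01, -0.042, 0], [0.01, -0.042, 0], [0.01, -0.042, 0], [0.01, -0.042, 0], [0.01, -0.042, 0], [0.01, -0.042, 0], [0.01, -0.042, 0], [0.01, -0.042, 0], [0.01, -0.042, 0], [0.01, -0.042, 0], [0.01, -0.042, 0], [0, 0, 0]]' --twist '[[0, 0, 0], [0, 0, 0], [0, 0, 0], [0, 0, 0], [0, 0, 0], [0, 0, 0], [0, 0, 0], [0, 0, 0], [0, 0, 0], [0, 0, 0], [0, 0, 0], [0, 0, 0], [0, 0, 0]]'

```text
clock: 3.7
position: [0.4685, 0.3241, 0.1912]
tool_rot: [-3.139, -0.0, 0.289]
force: [-1.3, -2.5, 0.1]
grip_width: 0.0852
finger_force: 0.0
```

```bash
cat >> h.py <<'E'
def to(x,y,z=None):
    s=bot.observe(); p=np.array(s["position"]); yw=s["tool_rot"][2]; d=np.array([x,y])-p[:2]
    print("t",round(s["clock"],2),"pos",np.round(p,4),"rot",np.round(s["tool_rot"],3),"w",round(s["grip_width"],4),"F",np.round(s["force"],2),"M",np.round(s["moment"],3))
    print("tool dx,dy",np.round([d@[np.cos(yw),np.sin(yw)],d@[np.sin(yw),-np.cos(yw)]],4), "dz", None if z is None else round(p[2]-z,4))
E
python3 - <<'E'
from h import *
to(.4745,.3177,.016)
f=bot.grab_frame("wrist"); im=f["img"][...,::-1].copy()
for n in("case_left","case_middle","tray"):
    for d in bot.find_in("wrist",n)[:4]: print(n,round(d["score"],2),np.round(d["position"],3))
a=.283;c=np.array([.5025,.2217,0])
Rz=np.array([[np.cos(a),-np.sin(a),0],[np.sin(a),np.cos(a),0],[0,0,1]])
for k in(1,0):
    P=np.array([[-.055,-.028,.047],[.055,-.028,.047],[.055,.028,.047],[-.055,.028,.047]])+[0,.1*k,0]
    q=np.array([proj(f,Rz@x+c) for x in P]).astype(int); cv2.polylines(im,[q],True,(0,255,0),1)
cv2.imwrite("pics/w1.png",im)
E
```

```text
t 3.7 pos [0.4685 0.3241 0.1912] rot [-3.139 -0.     0.289] w 0.0852 F [-1.28 -2.48  0.11] M [-0.04  -0.002 -0.001]
tool dx,dy [0.0039 0.0079] dz 0.1752
case_middle 0.8 [0.478 0.502 0.039]
case_middle 0.66 [0.684 0.284 0.018]
case_middle 0.61 [0.505 0.222 0.054]
tray 0.97 [0.514 0.243 0.01 ]
```

View pics/w1.png

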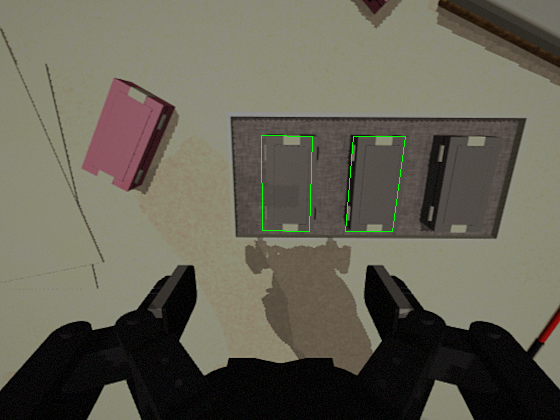

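The overlay matches the left and middle cases, with tops at about (288,184) and (377,184), to within roughly 2 px. I descend on the left case.

>>> apply_moves --claw '[0.085, 0.085, 0.085, 0.085, 0.085, 0.085, 0.085, 0.085]' --xyz '[[0.004, 0.008, 0.03], [0, 0, 0.035], [0, 0, 0.035], [0, 0, 0.03], [0, 0, 0.02], [0, 0, 0.015], [0, 0, 0.01], [0, 0, 0]]' --twist '[[0, 0, 0], [0, 0, 0], [0, 0, 0], [0, 0, 0], [0, 0, 0], [0, 0, 0], [0, 0, 0], [0, 0, 0]]'

```text
clock: 4.7
position: [0.4763, 0.3109, 0.0157]
tool_rot: [3.141, 0.001, 0.282]
force: [0.9, -0.5, 0.4]
grip_width: 0.0851
finger_force: 0.0
```

```bash
python3 - <<'E'
from h import *
to(.4745,.3177,.016)
E
```

```text
t 4.7 pos [0.4763 0.3109 0.0157] rot [3.141e+00 1.000e-03 2.820e-01] w 0.0851 F [ 0.89 -0.46  0.41] M [ 0.051 -0.006 -0.033]
tool dx,dy [ 0.0002 -0.0071] dz -0.0003
```

>>> apply_moves --claw '[0.085, 0.04, 0.04, 0.04, 0.04, 0.04, 0.04]' --xyz '[[0, -0.007, 0], [0, 0, 0], [0, 0, 0], [0, 0, 0], [0, 0, 0], [0, 0, 0], [0, 0, 0]]' --twist '[[0, 0, 0], [0, 0, 0], [0, 0, 0], [0, 0, 0], [0, 0, 0], [0, 0, 0], [0, 0, 0]]'

```text
clock: 5.4
position: [0.4744, 0.3182, 0.0163]
tool_rot: [3.142, 0.0, 0.283]
force: [-0.3, 0.0, 0.0]
grip_width: 0.0402
finger_force: 0.0
```

```bash
python3 - <<'E'
from h import *
to(.4745,.3177,.016); print(bot.observe()["finger_force"])
E
```

```text
t 5.4 pos [0.4744 0.3182 0.0163] rot [3.142 0.    0.283] w 0.0402 F [-0.28  0.    0.04] M [-0.066 -0.019 -0.017]
tool dx,dy [-0.0001  0.0005] dz 0.0003
0.0
```

```bash
python3 - <<'E'
from h import *
f=bot.grab_frame("wrist"); g=bot.grab_frame("scene");s=bot.grab_frame("side")
a=cv2.resize(g["img"][120:230,270:410],(400,314)); b=cv2.resize(s["img"][200:345,240:400],(400,362))
w=cv2.resize(f["img"],(400,300))
im=np.zeros((600,800,3),np.uint8); im[:300,:400]=w; im[:314,400:]=a; im[300:,:400]=cv2.resize(b,(400,300)); 
cv2.imwrite("pics/m1.png",im[...,::-1])
E
```

```text
(no output)
```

View pics/m1.png

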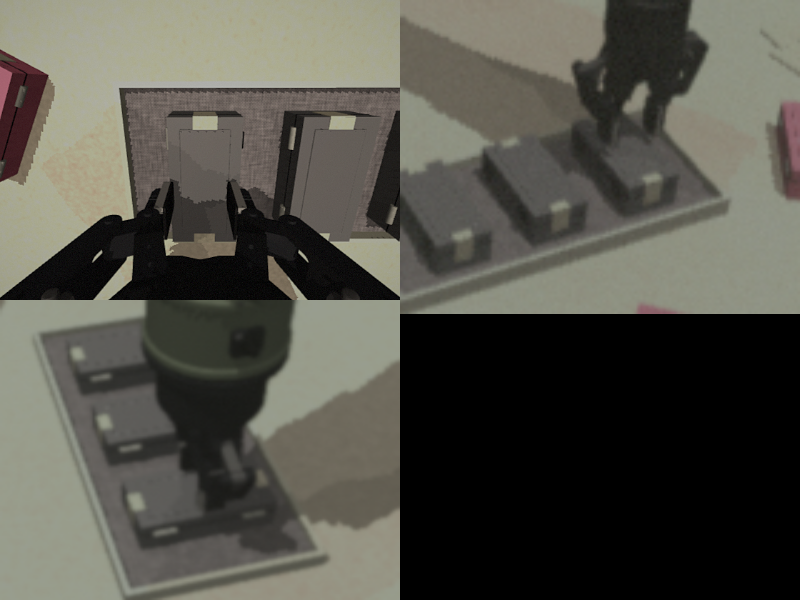

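The montage shows the fingers closed at the left case, scene crop about (612,145) and (655,125). It isn't clear whether they are astride it or above it, so I'll overlay the expected fingertip points.

```bash
python3 - <<'E'
from h import *
st=bot.observe(); p=np.array(st["position"]);yw=st["tool_rot"][2]; ty=np.array([np.sin(yw),-np.cos(yw),0])
a=.283;c=np.array([.5025,.2217,0])
Rz=np.array([[np.cos(a),-np.sin(a),0],[np.sin(a),np.cos(a),0],[0,0,1]])
def draw(f,x0,y0,w,h,k):
    im=cv2.resize(f["img"][y0:y0+h,x0:x0+w],None,fx=k,fy=k,interpolation=cv2.INTER_CUBIC)[...,::-1].copy()
    P=lambda q:tuple(int(v) for v in (np.array(proj(f,q))-[x0,y0])*k)
    for s,col in((.028,(0,0,255)),(-.028,(0,0,255)),(.02,(255,255,0)),(-.02,(255,255,0))):
        cv2.line(im,P(p+s*ty),P(p+s*ty+[0,0,.04]),col,1); cv2.circle(im,P(p+s*ty),3,col,-1)
    for z in(.009,.047):
        q=[P(Rz@[x,.1+y,z]+c) for x,y in((-.055,-.028),(.055,-.028),(.055,.028),(-.055,.028))]
        cv2.polylines(im,[np.array(q)],True,(0,255,0),1)
    return im
g=bot.grab_frame("scene");s=bot.grab_frame("wrist")
A=draw(g,310,120,80,100,5); B=cv2.resize(draw(s,140,150,260,270,1),None,fx=1.5,fy=1.5)
im=np.zeros((500,800,3),np.uint8); im[:A.shape[0],:400]=A[:500]; im[:min(500,B.shape[0]),400:400+B.shape[1]]=B[:500]
cv2.imwrite("pics/m2.png",im)
s=bot.observe(); print(s["grip_width"],s["finger_force"],s["joint_efforts"])
E
```

```text
0.040054926138757094 0.0 [ 1.91374094e-02 -9.50803328e+01 -2.83437699e+00 -2.46478879e+01
  1.22937854e-02  1.87530786e-03  2.23563475e-04]
```

View pics/m2.png

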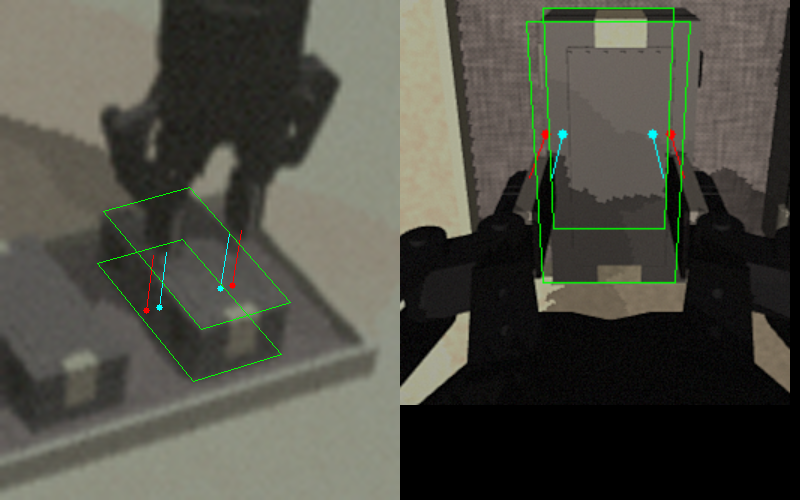

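The overlay shows the case in place and the pads astride it at about case width: wrist crop (538,165) and (686,165). The reading of 40 mm doesn't fit that. I'll close fully and watch.

>>> apply_moves --claw '[0.02, 0.02, 0.02, 0.02]' --xyz '[[0, 0, 0], [0, 0, 0], [0, 0, -0.01], [0, 0, -0.01]]' --twist '[[0, 0, 0], [0, 0, 0], [0, 0, 0], [0, 0, 0]]'

```text
clock: 6.05
position: [0.4744, 0.3182, 0.0371]
tool_rot: [3.142, 0.0, 0.283]
force: [0.1, -1.1, 0.5]
grip_width: 0.0199
finger_force: 0.0
```

```bash
python3 - <<'E'
from h import *
to(.4745,.3177,.016)
g=bot.grab_frame("scene");s=bot.grab_frame("wrist")
A=cv2.resize(g["img"][120:220,310:390],None,fx=5,fy=5,interpolation=cv2.INTER_CUBIC); B=cv2.resize(s["img"][150:420,140:400],None,fx=1.5,fy=1.5)
im=np.zeros((500,800,3),np.uint8); im[:,:400]=A; im[:B.shape[0],400:400+B.shape[1]]=B
cv2.imwrite("pics/m3.png",im[...,::-1])
s=bot.observe(); print(s["grip_width"],s["finger_force"])
E
```

```text
t 6.05 pos [0.4744 0.3182 0.0371] rot [3.142 0.    0.283] w 0.0199 F [ 0.11 -1.06  0.52] M [-0.003 -0.07   0.001]
tool dx,dy [-0.      0.0005] dz 0.0211
0.020198439928153497 0.0
```

View pics/m3.png

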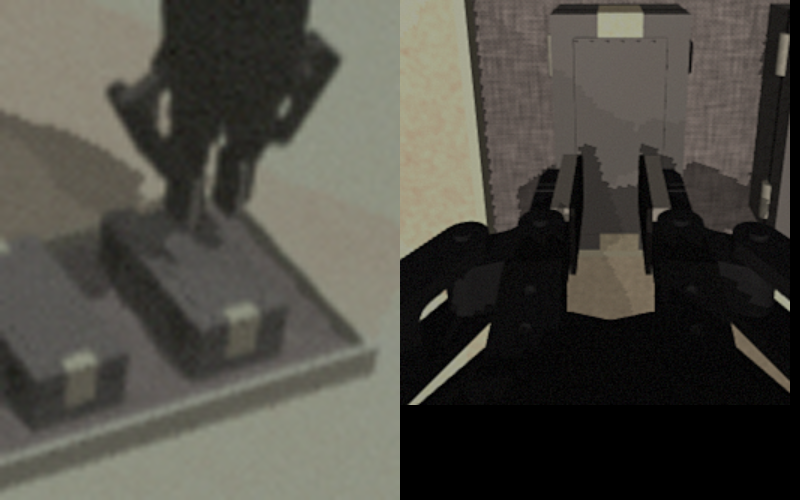

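m3 shows the closed fingers above the near part of the case, tips at wrist crop (582,150) and (641,150). The true fingertips therefore seem higher and nearer the robot than the TCP reading says. I'll compute where.

```bash
python3 - <<'E'
from h import *
f=bot.grab_frame("wrist"); st=bot.observe(); p=np.array(st["position"])
V=np.array(f["view"]); fl=210/np.tan(np.radians(f["vfov"])/2); R=V[:3,:3]; o=-R.T@V[:3,3]
print("cam",o.round(3),"fl",fl,f["cx"],f["cy"],"tcp",p.round(4),"tcp px",np.round(proj(f,p)), "cam z axis",R[2].round(3))
print("TCP in cam",(V@np.append(p,1)).round(4))
for (u1,u2,v,w) in((261.3,300.7,250,.020),(195,365,265,.085)):
    d=fl*w/(u2-u1); c=np.array([((u1+u2)/2-f["cx"])/fl*d,-(v-f["cy"])/fl*d,-d]); print("tip cam",c.round(4),"world",(R.T@c+o).round(4))
print(np.round(st["qpos"],3))
E
```

```text
cam [0.55  0.34  0.221] fl 293.1343443506863 280.0486952847758 211.20137459125553 tcp [0.475  0.3186 0.0374] tcp px [279. 239.] cam z axis [0.291 0.084 0.953]
TCP in cam [-8.000e-04 -1.900e-02 -1.986e-01  1.000e+00]
tip cam [ 0.0005 -0.0197 -0.1488] world [0.4892 0.3213 0.0851]
tip cam [-0.     -0.0269 -0.1466] world [0.4832 0.3201 0.0894]
[-0.517  0.652 -0.25   1.851  0.246  0.666 -2.2  ]
```

```bash
python3 - <<'E'
from h import *
f=bot.grab_frame("scene")
st=bot.observe(); p=np.array(st["position"])
for u,v in((348,166),(357,162)):
    for z in(.037,.06,.085,.1): print((u,v),z,ray(f,u,v,z).round(3))
for h in(0,.025,.05): print(h,np.round(proj(f,p+[0,0,h])),np.round((np.array(proj(f,p+[0,0,h]))-[310,120])*5))
E
```

```text
(348, 166) 0.037 [0.44  0.324 0.037]
(348, 166) 0.06 [0.467 0.315 0.06 ]
(348, 166) 0.085 [0.497 0.305 0.085]
(348, 166) 0.1 [0.515 0.299 0.1  ]
(357, 162) 0.037 [0.425 0.355 0.037]
(357, 162) 0.06 [0.453 0.345 0.06 ]
(357, 162) 0.085 [0.483 0.334 0.085]
(357, 162) 0.1 [0.501 0.327 0.1  ]
0 [349. 174.] [194. 270.]
0.025 [350. 167.] [199. 236.]
0.05 [351. 160.] [205. 200.]
```

Scene rays agree: the tips are about 40–48 mm above the reported TCP. I'll descend in guarded steps with the fingers open, checking force.

>>> apply_moves --claw '[0.085, 0.085, 0.085, 0.085, 0.085]' --xyz '[[0, 0, 0], [0, 0, 0], [0, 0, 0], [0, 0, 0.02], [0, 0, 0.015]]' --twist '[[0, 0, 0], [0, 0, 0], [0, 0, 0], [0, 0, 0], [0, 0, 0]]'

```text
clock: 6.75
position: [0.4744, 0.3181, 0.0004]
tool_rot: [3.142, 0.0, 0.283]
force: [0.5, -0.4, 0.0]
grip_width: 0.0851
finger_force: 0.0
```

>>> apply_moves --claw '[0.085, 0.085]' --xyz '[[0, 0, 0.01], [0, 0, 0]]' --twist '[[0, 0, 0], [0, 0, 0]]'

```text
clock: 6.95
position: [0.4736, 0.3177, -0.0102]
tool_rot: [3.141, 0.002, 0.283]
force: [-0.4, -1.0, -0.0]
grip_width: 0.0852
finger_force: 0.0
```

>>> apply_moves --claw '[0.085, 0.085]' --xyz '[[0, 0, 0.008], [0, 0, 0]]' --twist '[[0, 0, 0], [0, 0, 0]]'

```text
clock: 7.15
position: [0.4743, 0.3181, -0.0172]
tool_rot: [3.141, 0.0, 0.283]
force: [0.7, 0.1, -0.1]
grip_width: 0.0848
finger_force: 0.0
```

>>> apply_moves --claw '[0.05, 0.05, 0.05, 0.05]' --xyz '[[0, 0, 0], [0, 0, 0], [0, 0, 0], [0, 0, 0]]' --twist '[[0, 0, 0], [0, 0, 0], [0, 0, 0], [0, 0, 0]]'

```text
clock: 7.55
position: [0.4748, 0.318, -0.0159]
tool_rot: [3.141, -0.001, 0.282]
force: [-2.8, -3.8, 10.8]
grip_width: 0.0545
finger_force: 85.3
```

Gripped: 54.5 mm opening, 85 N. Lift, then check.

>>> apply_moves --claw '[0.05, 0.05, 0.05, 0.05, 0.05, 0.05, 0.05]' --xyz '[[0, 0, -0.01], [0, 0, -0.02], [0, 0, -0.025], [0, 0, -0.025], [0, 0, -0.02], [0, 0, 0], [0, 0, 0]]' --twist '[[0, 0, 0], [0, 0, 0], [0, 0, 0], [0, 0, 0], [0, 0, 0], [0, 0, 0], [0, 0, 0]]'

```text
clock: 8.25
position: [0.4745, 0.3181, 0.0834]
tool_rot: [-3.141, -0.0, 0.283]
force: [-0.5, -0.0, -3.6]
grip_width: 0.0545
finger_force: 85.5
```

```bash
python3 - <<'E'
from h import *
to(.4745,.3177,-.016)
f=bot.grab_frame("side"); print([(round(d["score"],2),np.round(d["position"],3)) for d in bot.find_in("side","case_left")[:3]])
to(.4745,.3177,-.016)
E
```

```text
t 8.25 pos [0.4745 0.3181 0.0834] rot [-3.141 -0.     0.283] w 0.0545 F [-0.47 -0.01 -3.58] M [-0.054  0.092  0.041]
tool dx,dy [-0.0001  0.0004] dz 0.0994
[(0.83, array([0.497, 0.334, 0.147]))]
t 8.35 pos [0.474  0.3178 0.0824] rot [3.141e+00 1.000e-03 2.830e-01] w 0.0547 F [ 0.25  0.09 -2.88] M [ 0.015 -0.038  0.028]
tool dx,dy [0.0005 0.0002] dz 0.0984
```

>>> apply_moves --claw '[0.05, 0.05, 0.05, 0.05, 0.05, 0.05, 0.05, 0.05, 0.05, 0.05, 0.05, 0.05, 0.05]' --xyz '[[0, 0, 0], [0, 0, 0], [0, 0, 0], [0, 0, 0], [0, 0, 0], [0, 0, 0], [0, 0, 0], [0, 0, 0], [0, 0, 0], [0, 0, 0], [0, 0, 0], [0, 0, 0], [0, 0, 0]]' --twist '[[0, 0.11, 0], [0, 0.11, 0], [0, 0.11, 0], [0, 0.11, 0], [0, 0, 0], [0, 0, 0], [0, 0, 0], [0, -0.11, 0], [0, -0.11, 0], [0, -0.11, 0], [0, -0.11, 0], [0, 0, 0], [0, 0, 0]]'

```text
clock: 9.65
position: [0.4779, 0.3155, 0.0791]
tool_rot: [3.129, 0.065, 0.274]
force: [0.6, -0.8, -3.8]
grip_width: 0.0546
finger_force: 85.6
```

```bash
cat >> h.py <<'E'
def meas(n=12):
    F=[];M=[]
    for _ in range(n):
        bot.grab_frame("wrist"); s=bot.observe(); yw=s["tool_rot"][2]
        F.append(s["force"]); m=s["moment"]; M.append([m[0]*np.cos(yw)+m[1]*np.sin(yw), m[0]*np.sin(yw)-m[1]*np.cos(yw), m[2]])
    M=np.array(M); print("F",np.mean(F,0).round(2),"M tool x,y",M.mean(0).round(4),"se",(M.std(0)/n**.5).round(4),"rot",np.round(s["tool_rot"],3),"pos",np.round(s["position"],4),"t",s["clock"],"ff",s["finger_force"])
E
python3 -c "
from h import *
meas()"
```

```text
F [-0.19  0.05 -3.06] M tool x,y [0.0351 0.1077 0.0039] se [0.0076 0.0068 0.0092] rot [3.128 0.065 0.278] pos [0.4765 0.3169 0.0795] t 10.25 ff 85.5956643819809
```

>>> apply_moves --claw '[0.05, 0.05, 0.05, 0.05, 0.05, 0.05, 0.05, 0.05, 0.05, 0.05, 0.05, 0.05, 0.05]' --xyz '[[0, 0, 0], [0, 0, 0], [0, 0, 0], [0, 0, 0], [0, 0, 0], [0, 0, 0], [0, 0, 0], [0, 0, 0], [0, 0, 0], [0, 0, 0], [0, 0, 0], [0, 0, 0], [0, 0, 0]]' --twist '[[0, -0.11, 0], [0, -0.11, 0], [0, -0.11, 0], [0, -0.11, 0], [0, 0, 0], [0, 0, 0], [0, 0, 0], [0, 0.11, 0], [0, 0.11, 0], [0, 0.11, 0], [0, 0.11, 0], [0, 0, 0], [0, 0, 0]]'

```text
clock: 11.55
position: [0.4763, 0.317, 0.0811]
tool_rot: [3.128, 0.063, 0.279]
force: [1.5, -0.5, -3.1]
grip_width: 0.0541
finger_force: 87.7
```

```bash
python3 -c "
from h import *
meas(); to(.4745,.3177,-.016)"
```

```text
F [ 0.19  0.19 -3.29] M tool x,y [0.0207 0.1267 0.0097] se [0.0121 0.009  0.0085] rot [3.128 0.065 0.278] pos [0.4766 0.3167 0.0793] t 12.15 ff 87.6599657535553
t 12.15 pos [0.4766 0.3167 0.0793] rot [3.128 0.065 0.278] w 0.0544 F [ 0.2  -0.19 -3.08] M [ 0.046 -0.081  0.02 ]
tool dx,dy [-0.0017 -0.0016] dz 0.0953
```

Pitch was left 0.065 off, because some of the first tilt was rate-limited. I'll level out and repeat the tilts more slowly, checking the tilt actually reached.

>>> apply_moves --claw '[0.05, 0.05, 0.05, 0.05, 0.05, 0.05, 0.05, 0.05, 0.05]' --xyz '[[0, 0, 0], [0, 0, 0], [0, 0, 0], [0, 0, 0], [0, 0, 0], [0, 0, 0], [0, 0, 0], [0, 0, 0], [0, 0, 0]]' --twist '[[0, 0.065, 0], [0, 0.07, 0], [0, 0.07, 0], [0, 0.07, 0], [0, 0.07, 0], [0, 0.07, 0], [0, 0.07, 0], [0, 0, 0], [0, 0, 0]]'

```text
clock: 13.05
position: [0.4776, 0.3192, 0.0834]
tool_rot: [3.121, -0.387, 0.287]
force: [0.3, 0.2, -2.8]
grip_width: 0.0542
finger_force: 87.8
```

>>> apply_moves --claw '[0.05, 0.05, 0.05, 0.05, 0.05, 0.05, 0.05]' --xyz '[[0, 0, 0], [0, 0, 0], [0, 0, 0], [0, 0, 0], [0, 0, 0], [0, 0, 0], [0, 0, 0]]' --twist '[[0, -0.07, 0], [0, -0.07, 0], [0, -0.07, 0], [0, -0.07, 0], [0, -0.07, 0], [0, -0.07, 0], [0, 0, 0]]'

```text
clock: 13.75
position: [0.4809, 0.3171, 0.0834]
tool_rot: [3.125, 0.024, 0.272]
force: [-0.2, -0.5, -3.4]
grip_width: 0.0542
finger_force: 87.7
```

```bash
python3 -c "
from h import *
meas(10)"
```

```text
F [-0.22 -0.01 -3.44] M tool x,y [0.049  0.0179 0.0158] se [0.009  0.0081 0.0115] rot [3.122 0.021 0.277] pos [0.478  0.3182 0.0833] t 14.25 ff 87.71863102912903
```

>>> apply_moves --claw '[0.05, 0.05, 0.05, 0.05, 0.05, 0.05, 0.05, 0.05]' --xyz '[[0, 0, 0], [0, 0, 0], [0, 0, 0], [0, 0, 0], [0, 0, 0], [0, 0, 0], [0, 0, 0], [0, 0, 0]]' --twist '[[0, -0.07, 0], [0, -0.07, 0], [0, -0.07, 0], [0, -0.07, 0], [0, -0.07, 0], [0, -0.07, 0], [0, 0, 0], [0, 0, 0]]'

```text
clock: 15.05
position: [0.4782, 0.3181, 0.0825]
tool_rot: [3.12, 0.441, 0.268]
force: [-0.3, 0.7, -4.1]
grip_width: 0.0542
finger_force: 87.8
```

>>> apply_moves --claw '[0.05, 0.05, 0.05, 0.05, 0.05, 0.05, 0.05]' --xyz '[[0, 0, 0], [0, 0, 0], [0, 0, 0], [0, 0, 0], [0, 0, 0], [0, 0, 0], [0, 0, 0]]' --twist '[[0, 0.07, 0], [0, 0.07, 0], [0, 0.07, 0], [0, 0.07, 0], [0, 0.07, 0], [0, 0.07, 0], [0, 0, 0]]'

```text
clock: 15.75
position: [0.4765, 0.3182, 0.0844]
tool_rot: [3.123, 0.019, 0.279]
force: [0.2, 0.3, -2.4]
grip_width: 0.0547
finger_force: 87.8
```

```bash
python3 -c "
from h import *
meas(10); to(.4745,.3177,-.016)"
```

```text
F [ 0.68  0.07 -3.05] M tool x,y [ 0.0398  0.0548 -0.0039] se [0.0095 0.0093 0.0113] rot [3.122 0.022 0.276] pos [0.4784 0.3179 0.0828] t 16.25 ff 87.77893424034119
t 16.25 pos [0.4784 0.3179 0.0828] rot [3.122 0.022 0.276] w 0.0546 F [ 0.72  0.46 -1.88] M [ 0.084  0.001 -0.002]
tool dx,dy [-0.0038 -0.0009] dz 0.0988
```

Diff is −0.02/−0.04 N·m against about 0.097 if loose, so the left case looks quiet. I level it, lay it back and release.

>>> apply_moves --claw '[0.05, 0.05, 0.05, 0.05, 0.05, 0.05, 0.05]' --xyz '[[-0.004, -0.001, 0.01], [0, 0, 0.025], [0, 0, 0.025], [0, 0, 0.02], [0, 0, 0.01], [0, 0, 0.005], [0, 0, 0]]' --twist '[[0.02, 0.02, -0.007], [0, 0, 0], [0, 0, 0], [0, 0, 0], [0, 0, 0], [0, 0, 0], [0, 0, 0]]'

```text
clock: 16.95
position: [0.4738, 0.3176, -0.0119]
tool_rot: [-3.141, 0.002, 0.284]
force: [-1.5, 0.1, -3.6]
grip_width: 0.0541
finger_force: 87.7
```

```bash
python3 -c "
from h import *
to(.4745,.3180,-.016)"
```

```text
t 16.95 pos [ 0.4738  0.3176 -0.0119] rot [-3.141e+00  2.000e-03  2.840e-01] w 0.0541 F [-1.52  0.14 -3.62] M [ 0.027 -0.035  0.014]
tool dx,dy [ 0.0007 -0.0002] dz 0.0041
```

>>> apply_moves --claw '[0.05, 0.05, 0.07, 0.085, 0.085, 0.085, 0.085, 0.085]' --xyz '[[0, 0, 0.003], [0, 0, 0.001], [0, 0, 0], [0, 0, 0], [0, 0, 0], [0, 0, -0.015], [0, 0, -0.025], [0, 0, -0.03]]' --twist '[[0, 0, 0], [0, 0, 0], [0, 0, 0], [0, 0, 0], [0, 0, 0], [0, 0, 0], [0, 0, 0], [0, 0, 0]]'

```text
clock: 17.75
position: [0.4736, 0.3174, 0.0555]
tool_rot: [-3.141, 0.003, 0.284]
force: [0.4, -0.6, 0.6]
grip_width: 0.085
finger_force: 0.0
```

>>> apply_moves --claw '[0.085, 0.085, 0.085, 0.085, 0.085]' --xyz '[[0, 0.02, 0], [0, 0.03, 0], [0, 0.03, 0], [0, 0.02, 0], [0, 0, 0]]' --twist '[[0, 0, 0], [0, 0, 0], [0, 0, 0], [0, 0, 0], [0, 0, 0]]'

```text
clock: 18.25
position: [0.5032, 0.2185, 0.0553]
tool_rot: [3.141, 0.001, 0.28]
force: [-0.1, -0.0, -0.0]
grip_width: 0.0851
finger_force: 0.0
```

```bash
python3 - <<'E'
from h import *
to(.5025,.2217,-.01)
for c in("side","scene"):
    f=bot.grab_frame(c)
    for n in ("case_left","case_middle"): print(c,n,[(round(d["score"],2),np.round(d["position"],3)) for d in bot.find_in(c,n)[:4]])
E
```

```text
t 18.25 pos [0.5032 0.2185 0.0553] rot [3.141e+00 1.000e-03 2.800e-01] w 0.0851 F [-0.14 -0.04 -0.03] M [0.052 0.05  0.024]
tool dx,dy [ 0.0002 -0.0032] dz 0.0653
side case_left [(0.83, array([0.477, 0.33 , 0.049])), (0.27, array([0.503, 0.305, 0.01 ]))]
side case_middle [(0.89, array([0.512, 0.232, 0.046])), (0.72, array([0.726, 0.33 , 0.04 ])), (0.57, array([0.476, 0.521, 0.033]))]
scene case_left [(0.61, array([0.492, 0.315, 0.045]))]
scene case_middle [(0.87, array([0.524, 0.216, 0.046])), (0.64, array([0.491, 0.508, 0.039])), (0.61, array([0.738, 0.311, 0.036])), (0.49, array([0.794, 0.088, 0.051]))]
```

Left is back in place: side view gives (0.477,0.330), against (0.479,0.326) at the start. Next, descend on the middle, grip and lift.

>>> apply_moves --claw '[0.085, 0.085, 0.085, 0.085, 0.085, 0.05, 0.05, 0.05, 0.05]' --xyz '[[0, -0.002, 0.02], [0, 0, 0.02], [0, 0, 0.015], [0, 0, 0.01], [0, 0, 0], [0, 0, 0], [0, 0, 0], [0, 0, 0], [0, 0, 0]]' --twist '[[0, 0, 0], [0, 0, 0], [0, 0, 0], [0, 0, 0], [0, 0, 0], [0, 0, 0], [0, 0, 0], [0, 0, 0], [0, 0, 0]]'

```text
clock: 19.45
position: [0.502, 0.2233, -0.0096]
tool_rot: [-3.141, 0.0, 0.283]
force: [-2.8, -3.5, 14.6]
grip_width: 0.0542
finger_force: 83.5
```

>>> apply_moves --claw '[0.05, 0.05, 0.05, 0.05, 0.05, 0.05, 0.05]' --xyz '[[0, 0, -0.01], [0, 0, -0.02], [0, 0, -0.025], [0, 0, -0.025], [0, 0, -0.02], [0, 0, 0], [0, 0, 0]]' --twist '[[0, 0, 0], [0, 0, 0], [0, 0, 0], [0, 0, 0], [0, 0, 0], [0, 0, 0], [0, 0, 0]]'

```text
clock: 20.15
position: [0.5014, 0.2235, 0.0892]
tool_rot: [-3.141, 0.001, 0.284]
force: [-0.1, -0.3, -4.7]
grip_width: 0.0538
finger_force: 86.5
```

>>> apply_moves --claw '[0.05, 0.05, 0.05, 0.05, 0.05, 0.05, 0.05, 0.05]' --xyz '[[0, 0, 0], [0, 0, 0], [0, 0, 0], [0, 0, 0], [0, 0, 0], [0, 0, 0], [0, 0, 0], [0, 0, 0]]' --twist '[[0, 0.07, 0], [0, 0.075, 0], [0, 0.075, 0], [0, 0.075, 0], [0, 0.07, 0], [0, 0.07, 0], [0, 0, 0], [0, 0, 0]]'

```text
clock: 20.95
position: [0.5068, 0.2263, 0.1058]
tool_rot: [3.141, -0.402, 0.28]
force: [0.2, 0.1, -3.6]
grip_width: 0.0539
finger_force: 88.0
```

>>> apply_moves --claw '[0.05, 0.05, 0.05, 0.05, 0.05, 0.05, 0.05]' --xyz '[[0, 0, 0], [0, 0, 0], [0, 0, 0], [0, 0, 0], [0, 0, 0], [0, 0, 0], [0, 0, 0]]' --twist '[[0, -0.07, 0], [0, -0.075, 0], [0, -0.075, 0], [0, -0.075, 0], [0, -0.07, 0], [0, -0.07, 0], [0, 0, 0]]'

```text
clock: 21.65
position: [0.5088, 0.2258, 0.1043]
tool_rot: [3.139, 0.012, 0.276]
force: [-0.4, -0.1, -4.3]
grip_width: 0.0537
finger_force: 88.0
```

```bash
python3 -c "
from h import *
meas(14)"
```

```text
F [-0.14  0.11 -3.66] M tool x,y [0.017  0.0208 0.0052] se [0.007  0.0085 0.008 ] rot [3.135 0.009 0.283] pos [0.5078 0.2252 0.1055] t 22.35 ff 87.98249959945679
```

>>> apply_moves --claw '[0.05, 0.05, 0.05, 0.05, 0.05, 0.05, 0.05, 0.05]' --xyz '[[0, 0, 0], [0, 0, 0], [0, 0, 0], [0, 0, 0], [0, 0, 0], [0, 0, 0], [0, 0, 0], [0, 0, 0]]' --twist '[[0, -0.07, 0], [0, -0.075, 0], [0, -0.075, 0], [0, -0.075, 0], [0, -0.07, 0], [0, -0.07, 0], [0, 0, 0], [0, 0, 0]]'

```text
clock: 23.15
position: [0.5078, 0.2252, 0.1049]
tool_rot: [3.135, 0.443, 0.28]
force: [-0.3, -0.7, -3.0]
grip_width: 0.0534
finger_force: 88.1
```

>>> apply_moves --claw '[0.05, 0.05, 0.05, 0.05, 0.05, 0.05, 0.05]' --xyz '[[0, 0, 0], [0, 0, 0], [0, 0, 0], [0, 0, 0], [0, 0, 0], [0, 0, 0], [0, 0, 0]]' --twist '[[0, 0.07, 0], [0, 0.075, 0], [0, 0.075, 0], [0, 0.075, 0], [0, 0.07, 0], [0, 0.07, 0], [0, 0, 0]]'

```text
clock: 23.85
position: [0.5064, 0.2247, 0.1067]
tool_rot: [3.135, 0.006, 0.284]
force: [0.2, -0.1, -3.4]
grip_width: 0.0539
finger_force: 88.0
```

```bash
python3 -c "
from h import *
meas(14); to(.5025,.2217,-.01)"
```

```text
F [ 0.11  0.05 -3.63] M tool x,y [0.0224 0.0214 0.003 ] se [0.0069 0.0091 0.0081] rot [3.135 0.009 0.283] pos [0.5078 0.2251 0.1054] t 24.55 ff 88.00869941711426
t 24.55 pos [0.5078 0.2251 0.1054] rot [3.135 0.009 0.283] w 0.054 F [ 0.15 -0.54 -4.1 ] M [ 0.037  0.027 -0.003]
tool dx,dy [-0.0061  0.0018] dz 0.1154
```

Middle is clearly quiet (difference ≈ 0.001). Lay it back.

>>> apply_moves --claw '[0.05, 0.05, 0.05, 0.05, 0.05, 0.05, 0.05, 0.05, 0.05]' --xyz '[[-0.006, 0, 0.01], [0, 0, 0.025], [0, 0, 0.025], [0, 0, 0.025], [0, 0, 0.015], [0, 0, 0.008], [0, 0, 0.004], [0, 0, 0.002], [0, 0, 0]]' --twist '[[0.006, 0.009, 0], [0, 0, 0], [0, 0, 0], [0, 0, 0], [0, 0, 0], [0, 0, 0], [0, 0, 0], [0, 0, 0], [0, 0, 0]]'

```text
clock: 25.45
position: [0.5023, 0.2235, -0.008]
tool_rot: [3.141, -0.001, 0.283]
force: [0.7, -0.7, -3.4]
grip_width: 0.0539
finger_force: 88.0
```

>>> apply_moves --claw '[0.05, 0.05, 0.07, 0.085, 0.085, 0.085, 0.085, 0.085]' --xyz '[[0, 0, 0.002], [0, 0, 0], [0, 0, 0], [0, 0, 0], [0, 0, 0], [0, 0, -0.015], [0, 0, -0.025], [0, 0, -0.025]]' --twist '[[0, 0, 0], [0, 0, 0], [0, 0, 0], [0, 0, 0], [0, 0, 0], [0, 0, 0], [0, 0, 0], [0, 0, 0]]'

```text
clock: 26.25
position: [0.5018, 0.2234, 0.0561]
tool_rot: [3.141, 0.0, 0.283]
force: [0.4, -0.2, 0.7]
grip_width: 0.085
finger_force: 0.0
```

>>> apply_moves --claw '[0.085, 0.085, 0.085, 0.085, 0.085, 0.085]' --xyz '[[0, 0.02, 0], [0, 0.03, 0], [0, 0.03, 0], [0, 0.02, 0], [0, 0, 0], [0, 0, 0]]' --twist '[[0, 0, 0], [0, 0, 0], [0, 0, 0], [0, 0, 0], [0, 0, 0], [0, 0, 0]]'

```text
clock: 26.85
position: [0.5301, 0.1274, 0.0554]
tool_rot: [-3.142, -0.001, 0.282]
force: [-0.2, 1.1, -0.2]
grip_width: 0.0853
finger_force: 0.0
```

```bash
python3 - <<'E'
from h import *
to(.5304,.1256,-.01)
for c in("side","scene"):
    f=bot.grab_frame(c)
    for n in ("case_middle","case_right"): print(c,n,[(round(d["score"],2),np.round(d["position"],3)) for d in bot.find_in(c,n)[:4]])
E
```

```text
t 26.85 pos [0.5301 0.1274 0.0554] rot [-3.142e+00 -1.000e-03  2.820e-01] w 0.0853 F [-0.18  1.05 -0.2 ] M [ 0.018  0.003 -0.032]
tool dx,dy [-0.0003  0.0018] dz 0.0654
side case_middle [(0.84, array([0.504, 0.236, 0.048])), (0.82, array([0.475, 0.519, 0.033])), (0.73, array([0.72 , 0.328, 0.038]))]
side case_right [(0.87, array([0.535, 0.138, 0.051]))]
scene case_middle [(0.75, array([0.737, 0.311, 0.037])), (0.67, array([0.521, 0.216, 0.046])), (0.61, array([0.492, 0.508, 0.039]))]
scene case_right [(0.73, array([0.549, 0.121, 0.045])), (0.26, array([ 0.636, -0.285,  0.008]))]
```

Middle is in place. Now the right case.

>>> apply_moves --claw '[0.085, 0.085, 0.085, 0.085, 0.085, 0.05, 0.05, 0.05, 0.05]' --xyz '[[0, 0.001, 0.02], [0, 0, 0.02], [0, 0, 0.015], [0, 0, 0.01], [0, 0, 0], [0, 0, 0], [0, 0, 0], [0, 0, 0], [0, 0, 0]]' --twist '[[0, 0, 0], [0, 0, 0], [0, 0, 0], [0, 0, 0], [0, 0, 0], [0, 0, 0], [0, 0, 0], [0, 0, 0], [0, 0, 0]]'

```text
clock: 28.05
position: [0.5308, 0.1262, -0.0092]
tool_rot: [3.141, -0.001, 0.283]
force: [-2.9, -2.3, 13.4]
grip_width: 0.0537
finger_force: 83.6
```

>>> apply_moves --claw '[0.05, 0.05, 0.05, 0.05, 0.05, 0.05, 0.05]' --xyz '[[0, 0, -0.01], [0, 0, -0.02], [0, 0, -0.025], [0, 0, -0.025], [0, 0, -0.02], [0, 0, 0], [0, 0, 0]]' --twist '[[0, 0, 0], [0, 0, 0], [0, 0, 0], [0, 0, 0], [0, 0, 0], [0, 0, 0], [0, 0, 0]]'

```text
clock: 28.75
position: [0.5303, 0.1262, 0.09]
tool_rot: [3.141, -0.001, 0.283]
force: [-0.3, 0.7, -4.2]
grip_width: 0.0538
finger_force: 86.3
```

>>> apply_moves --claw '[0.05, 0.05, 0.05, 0.05, 0.05, 0.05, 0.05, 0.05]' --xyz '[[0, 0, 0], [0, 0, 0], [0, 0, 0], [0, 0, 0], [0, 0, 0], [0, 0, 0], [0, 0, 0], [0, 0, 0]]' --twist '[[0, 0.07, 0], [0, 0.075, 0], [0, 0.075, 0], [0, 0.075, 0], [0, 0.07, 0], [0, 0.07, 0], [0, 0, 0], [0, 0, 0]]'

```text
clock: 29.55
position: [0.5342, 0.1255, 0.1001]
tool_rot: [-3.138, -0.398, 0.283]
force: [-0.2, 0.6, -3.0]
grip_width: 0.0538
finger_force: 87.3
```

>>> apply_moves --claw '[0.05, 0.05, 0.05, 0.05, 0.05, 0.05, 0.05]' --xyz '[[0, 0, 0], [0, 0, 0], [0, 0, 0], [0, 0, 0], [0, 0, 0], [0, 0, 0], [0, 0, 0]]' --twist '[[0, -0.07, 0], [0, -0.075, 0], [0, -0.075, 0], [0, -0.075, 0], [0, -0.07, 0], [0, -0.07, 0], [0, 0, 0]]'

```text
clock: 30.25
position: [0.5354, 0.1264, 0.0989]
tool_rot: [-3.137, 0.022, 0.284]
force: [0.2, 0.8, -3.4]
grip_width: 0.054
finger_force: 87.3
```

```bash
python3 -c "
from h import *
meas(14)"
```

```text
F [-0.06 -0.07 -2.89] M tool x,y [-0.0034  0.0774 -0.0066] se [0.0078 0.0092 0.0104] rot [3.14  0.019 0.284] pos [0.535  0.1246 0.0998] t 30.95 ff 87.33409523963928
```

>>> apply_moves --claw '[0.05, 0.05, 0.05, 0.05, 0.05, 0.05, 0.05, 0.05]' --xyz '[[0, 0, 0], [0, 0, 0], [0, 0, 0], [0, 0, 0], [0, 0, 0], [0, 0, 0], [0, 0, 0], [0, 0, 0]]' --twist '[[0, -0.07, 0], [0, -0.075, 0], [0, -0.075, 0], [0, -0.075, 0], [0, -0.07, 0], [0, -0.07, 0], [0, 0, 0], [0, 0, 0]]'

```text
clock: 31.75
position: [0.535, 0.1249, 0.0992]
tool_rot: [3.14, 0.453, 0.284]
force: [-0.2, 0.4, -3.5]
grip_width: 0.0535
finger_force: 87.3
```

>>> apply_moves --claw '[0.05, 0.05, 0.05, 0.05, 0.05, 0.05, 0.05]' --xyz '[[0, 0, 0], [0, 0, 0], [0, 0, 0], [0, 0, 0], [0, 0, 0], [0, 0, 0], [0, 0, 0]]' --twist '[[0, 0.07, 0], [0, 0.075, 0], [0, 0.075, 0], [0, 0.075, 0], [0, 0.07, 0], [0, 0.07, 0], [0, 0, 0]]'

```text
clock: 32.45
position: [0.5337, 0.1236, 0.1009]
tool_rot: [3.138, 0.016, 0.285]
force: [-0.2, -0.2, -2.7]
grip_width: 0.054
finger_force: 87.4
```

```bash
python3 -c "
from h import *
meas(14); to(.5304,.1256,-.01)"
```

```text
F [-0.04  0.2  -2.84] M tool x,y [-0.0054 -0.0154 -0.0016] se [0.0054 0.0063 0.0069] rot [3.14  0.019 0.284] pos [0.5351 0.1246 0.0997] t 33.15 ff 87.3579490184784
t 33.15 pos [0.5351 0.1246 0.0997] rot [3.14  0.019 0.284] w 0.0535 F [-0.18 -0.42 -2.09] M [-0.008  0.025 -0.021]
tool dx,dy [-0.0042 -0.0023] dz 0.1097
```

Right case: 0.077 → −0.015, a 0.093 N·m shift against an expected 0.097, so this one rattles. As instructed, I lay it back in its place before taking it up.

>>> apply_moves --claw '[0.05, 0.05, 0.05, 0.05, 0.05, 0.05, 0.05, 0.05, 0.05]' --xyz '[[-0.004, -0.003, 0.01], [0, 0, 0.025], [0, 0, 0.025], [0, 0, 0.02], [0, 0, 0.015], [0, 0, 0.008], [0, 0, 0.004], [0, 0, 0.002], [0, 0, 0]]' --twist '[[0, 0.019, 0], [0, 0, 0], [0, 0, 0], [0, 0, 0], [0, 0, 0], [0, 0, 0], [0, 0, 0], [0, 0, 0], [0, 0, 0]]'

```text
clock: 34.05
position: [0.5306, 0.1262, -0.0087]
tool_rot: [3.14, -0.001, 0.284]
force: [0.7, 0.4, -2.5]
grip_width: 0.0535
finger_force: 87.3
```

>>> apply_moves --claw '[0.07, 0.085, 0.085, 0.085, 0.05, 0.05, 0.05, 0.05]' --xyz '[[0, 0, 0], [0, 0, 0], [0, 0, 0], [0, 0, 0], [0, 0, 0], [0, 0, 0], [0, 0, 0], [0, 0, 0]]' --twist '[[0, 0, 0], [0, 0, 0], [0, 0, 0], [0, 0, 0], [0, 0, 0], [0, 0, 0], [0, 0, 0], [0, 0, 0]]'

```text
clock: 34.85
position: [0.5303, 0.126, -0.0086]
tool_rot: [3.14, -0.0, 0.284]
force: [-3.1, -1.6, 13.4]
grip_width: 0.054
finger_force: 83.5
```

>>> apply_moves --claw '[0.05, 0.05, 0.05, 0.05, 0.05, 0.05, 0.05]' --xyz '[[0, 0, -0.01], [0, 0, -0.02], [0, 0, -0.03], [0, 0, -0.03], [0, 0, -0.025], [0, 0, -0.015], [0, 0, 0]]' --twist '[[0, 0, 0], [0, 0, 0], [0, 0, 0], [0, 0, 0], [0, 0, 0], [0, 0, 0], [0, 0, 0]]'

```text
clock: 35.55
position: [0.531, 0.1264, 0.1225]
tool_rot: [3.14, -0.003, 0.284]
force: [0.1, -0.2, -3.9]
grip_width: 0.0537
finger_force: 86.1
```

```bash
python3 -c "
from h import *
to(.618,-.281,.10)"
```

```text
t 35.55 pos [0.531  0.1264 0.1225] rot [ 3.14e+00 -3.00e-03  2.84e-01] w 0.0537 F [ 0.06 -0.23 -3.88] M [0.014 0.006 0.05 ]
tool dx,dy [-0.0306  0.4154] dz 0.0225
```

>>> apply_moves --claw '[0.05, 0.05, 0.05, 0.05, 0.05, 0.05, 0.05, 0.05, 0.05, 0.05, 0.05, 0.05, 0.05, 0.05, 0.05, 0.05, 0.05, 0.05]' --xyz '[[0, 0.01, 0], [-0.002, 0.02, 0], [-0.002, 0.03, 0], [-0.002, 0.03, 0], [-0.002, 0.03, 0], [-0.002, 0.03, 0], [-0.002, 0.03, 0.002], [-0.002, 0.03, 0.003], [-0.002, 0.03, 0.003], [-0.002, 0.03, 0.003], [-0.003, 0.03, 0.003], [-0.003, 0.03, 0.003], [-0.003, 0.03, 0.003], [-0.003, 0.03, 0.002], [0, 0.015, 0], [0, 0.01, 0], [0, 0, 0], [0, 0, 0]]' --twist '[[0, 0, 0], [0, 0, 0], [0, 0, 0], [0, 0, 0], [0, 0, 0], [0, 0, 0], [0, 0, 0], [0, 0, 0], [0, 0, 0], [0, 0, 0], [0, 0, 0], [0, 0, 0], [0, 0, 0], [0, 0, 0], [0, 0, 0], [0, 0, 0], [0, 0, 0], [0, 0, 0]]'

```text
clock: 37.35
position: [0.6177, -0.2792, 0.0992]
tool_rot: [3.141, 0.0, 0.285]
force: [-0.5, -0.4, -2.1]
grip_width: 0.0535
finger_force: 85.9
```

```bash
python3 - <<'E'
from h import *
to(.618,-.281,.10)
ims=[]
for c in("side","scene"):
    f=bot.grab_frame(c); ims.append(cv2.resize(f["img"],(400,300)))
    for n in ("case_left","case_middle","case_right"): print(c,n,[(round(d["score"],2),np.round(d["position"],3)) for d in bot.find_in(c,n)[:3]])
cv2.imwrite("pics/end.png",np.hstack(ims)[...,::-1])
E
```

```text
t 37.35 pos [ 0.6177 -0.2792  0.0992] rot [3.141 0.    0.285] w 0.0535 F [-0.53 -0.36 -2.06] M [ 0.07   0.038 -0.013]
tool dx,dy [-0.0002  0.0018] dz -0.0008
side case_left [(0.95, array([0.478, 0.329, 0.049]))]
side case_middle [(0.92, array([0.504, 0.235, 0.049])), (0.8, array([0.722, 0.33 , 0.041])), (0.69, array([0.476, 0.52 , 0.034]))]
side case_right [(0.89, array([ 0.627, -0.261,  0.154])), (0.41, array([0.511, 0.242, 0.006]))]
scene case_left [(0.58, array([0.491, 0.313, 0.043]))]
scene case_middle [(0.97, array([0.523, 0.219, 0.046])), (0.71, array([0.491, 0.505, 0.039])), (0.59, array([0.74 , 0.312, 0.038]))]
scene case_right [(0.57, array([ 0.644, -0.275,  0.154]))]
```

View pics/end.png

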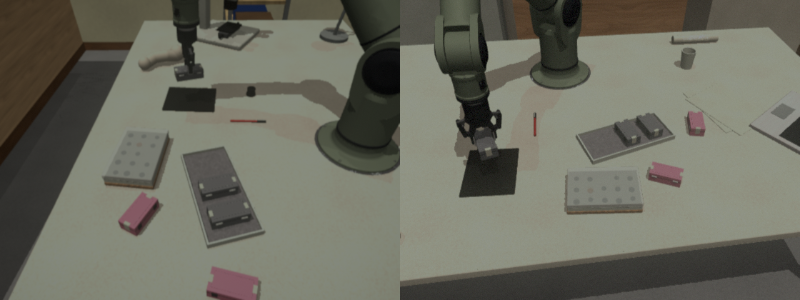

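The final picture shows the right case held level over the mat: side view (188,72), scene view (485,145). The two quiet cases lie flat in the tray, and the pen, loupe and coin box are undisturbed. I hand the job in.

```bash
python3 -c "
from workcell import bot
print(bot.job_done())"
```

```text
the job is handed in; nothing more can be done
None
```

The right case is the one that rattles; I handed the job in with it held level about 0.11 m above the middle of the mat, the two quiet cases back in their places and the pen, loupe and coin box not disturbed, but no verdict came back.

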